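# Unload the mixer into the pinned transport case

### The job

The mixing run is over: first pull the retaining pin from the hasp staple of the transport case and lay it in the steel tray, then lift the lid off the case and lay it flat, right way up and centred, on the white board. After that slide the mixer's clamp jaw open to its stop, move every tube block from the platform into the case, standing upright on its floor, and last push the empty clamp's jaw fully shut again. One of the blocks or the lid may get knocked on the way, so check them and put them right; leave the tip box, the tube rack and the bottle alone.

Things in the scene. Friction and masses are not known exactly. Their poses are not given: they have to be found in the camera images.
- case: Grey transport case, fixed, 224 (x) x 128 (y) x 80 mm high, open at the top under its lid; walls and floor 6 mm (inside 212 x 116 mm, 74 mm deep). Origin: centre of its underside, x along its length.
- staple (a point): Middle of the steel staple's tunnel on the case's -y side, at the pin's height (89 mm above the case's underside, y = -90 mm). The tunnel runs along the case's x, 36 mm long, 22 mm wide inside; its roof spans 96 to 101 mm height.
- lid: Loose grey lift-off lid, 0.3 to 0.55 kg, 237 x 141 mm: a 12 mm skirt, 2.5 mm clear round the case rim, under a 5 mm plate. Origin: centre of the skirt's lower edge, z up, x along its length; 68 mm above the case's origin when on. A slotted hasp leaf sticks out to y = -117 mm at plate height, the staple up through it. Pin out, a straight lift of 40 mm frees it.
- lid_handle (a point): Centre of the lid's black bar handle: 96 mm long along the lid's x, 16 mm wide (y), 14 mm high, 54 mm above the lid's origin, 30 mm clear beneath it.
- pin: Loose steel retaining pin, 80 g: flat shank x -44 to 24 mm, 16 mm wide (y), 8 mm thick; upright handle at its -x end. Origin: underside of the shank, z up along the handle. At first it lies through the staple along the case's x, underside 85 mm above the case's underside; pulled 45 to 50 mm along its own -x it is out.
- pin_handle (a point): Middle of the pin's upright handle, 12 mm (x) x 16 mm (y) x 55 mm high; the point is 50 mm to -x of the pin's origin and 28 mm above the shank's underside.
- tray: Shallow steel tray, fixed, 90 (x) x 130 (y) x 20 mm, walls and floor 3 mm; origin at the centre of its underside.
- board: White laminate board for the lid, fixed flat on the bench, 250 (x) x 150 (y) x 5 mm; origin at the centre of its underside.
- clamp: Bench mixer with a clamping platform, fixed, 260 mm (x) long, from y = -110 to 55 mm; platform top 50 mm above its origin (which is under the middle of the row of blocks). The blocks stand in a row along x between a fixed rail (inner face y = 27 mm, 20 mm high), two end stops (inner faces x = -114 and 114 mm, 20 mm high) and the sliding jaw on the -y side.
- jaw (a joint): Travel of the sliding steel jaw in m: 0 shut, 0.045 fully open, moving towards the clamp's -y; 3 N of friction, stays where left. Bar 216 mm long, 18 mm high, inner face at the clamp's y = -27 mm when shut, with a lip 5 mm further in over the blocks' feet, so none can be lifted out while it is shut.
- jaw_handle (a point): Point to grip on the jaw's black upright handle, 24 mm wide (clamp x), 12 mm thick (clamp y), 55 mm high; the point is on its axis, 92 mm above the clamp's underside and 14 mm below the handle's top.
- block0: Loose aluminium tube block holding six white-capped tubes, 0.17 to 0.31 kg: body 34 (x) x 40 (y) mm rising to 58 mm, on a foot 44 (x) x 52 (y) x 10 mm; cap tops at 63 mm. Origin: centre of its underside, z up. Two to four such blocks are present.
- block1: Loose aluminium tube block holding six white-capped tubes, 0.17 to 0.31 kg: body 34 (x) x 40 (y) mm rising to 58 mm, on a foot 44 (x) x 52 (y) x 10 mm; cap tops at 63 mm. Origin: centre of its underside, z up. Two to four such blocks are present.
- block2: Loose aluminium tube block holding six white-capped tubes, 0.17 to 0.31 kg: body 34 (x) x 40 (y) mm rising to 58 mm, on a foot 44 (x) x 52 (y) x 10 mm; cap tops at 63 mm. Origin: centre of its underside, z up. Two to four such blocks are present.
- block3: Loose aluminium tube block holding six white-capped tubes, 0.17 to 0.31 kg: body 34 (x) x 40 (y) mm rising to 58 mm, on a foot 44 (x) x 52 (y) x 10 mm; cap tops at 63 mm. Origin: centre of its underside, z up. Two to four such blocks are present.
- tipbox: Bystander: blue and clear pipette tip box, 85 x 120 x 67 mm; origin under its centre.
- rack: Bystander: green tube rack, 75 x 110 x 30 mm; origin under its centre.
- washbottle: Bystander: clear bottle, 60 mm across and 150 mm high; origin under its centre.
Not all that is in view belongs to the job. What is shaped like the pin but green, orange or purple is not meant.

How it is judged:
By the outcome, as a careful person would: the job done as asked, in the order asked, and still so for the second after the job is handed in, with the robot touching nothing.
Of block0, block1, block2, block3 only 2 to 4 are there at a start; the rules pass over those that are not, and their reading is None.
At some moment in a run one of block0, block1, block2, block3, lid may be knocked a few centimetres aside while the robot is not near it.
It also fails if it takes over 210 s, if anything falls off the work surface, if the arm or the gripper's body presses on something with over 40 N, if the wrist force passes 120 N, or if a joint passes its speed limit or range.

### The arm

A 6-joint arm with a two-finger parallel gripper is mounted at the origin on the work surface. World frame = base frame: x ahead of the robot, y to its left, z up, the work surface at z = 0. Lengths are in mm, angles in degrees, forces in N, time in s.
With the tool pointing down it reaches from about 350 to 850 mm from the base axis. Payload 8.1 kg.
Tool frame: the origin (TCP) lies at the centre of the arm's flange, where the gripper is bolted on; the fingertips stand 173 mm ahead of it and the grasp point (between the pads) lies 155 mm ahead of it; z points along the fingers, y is the line along which they close (so a half turn about z gives the same grasp; the last joint's range is limited). The gripper opens to 85 mm and grips with 20 to 120 N. Pads are 22 mm wide; open, the fingers measure 114 mm over their backs; the gripper's body (76 mm by 85 mm) begins 54 mm behind the grasp point. The pads swing forward as they close: fully open they stand 13 mm farther back than shut.
Start: joints at [-81.727, 7.471, 85.268, -0, 87.261, -4.893], TCP at [136.69, -584.228, 404.692] pointing down, gripper open.
Joint ranges: [-169.43, 169.43], [-51.17, 129.36], [1.28, 143.12], [-76.62, 256.62], [0, 156.53], [-152.29, 152.29]. Speed limits (degrees/s): [136.94, 136.94, 159.86, 180, 180, 180].

### API

Orientations are given as [roll, pitch, yaw] about the fixed x, y, z axes, in that order (R = Rz(yaw) Ry(pitch) Rx(roll)).
In Python, from bench import * gives the robot as it stands.
- The arm moves only by the shell command python3 -m jog 'ROWS' [FORCE]. ROWS is text: rows parted by semicolons, each of 7 numbers parted by spaces: the shift along the tool's x, y, z scaled (see below), then the turn, a rotation vector about the tool's x, y, z scaled (see below), then the closure, from -1 (fully open) to 1 (shut). In form: tx ty tz wx wy wz hand; .... A call has 1 to 5 rows; each row shifts and turns the commanded pose from where the row before left it, along the tool's axes as they then stand; what a row does not reach is not made up. The controller multiplies each number of a shift by 0.1 m and each number of a turn by 60 degrees. A row lasts 1/8 s, in which the tool goes at most 62.5 mm and 10.7 degrees, less where a joint would pass 70% of its speed; a pose out of reach is approached as far as the arm can. A call with a number of a shift or a turn outside -1 to 1 is refused whole. A call with a gripper value outside its range is refused whole. The fingers move at their own pace and stop on an object; FORCE is the grip in N (left out, the last holds). Time passes only in rows, so rows that do not move let the fingers close. It gives the time, the measured TCP pose, the force, the opening and the grip force at its end, in the units of the state.
- sense(): the state, without advancing time (a new reading comes with each control period).
- snapshot(name): name is "side" or "top" or "wrist"; returns a dict with "img" (400x640x3 uint8, red, green, blue), "fx", "fy", "cx", "cy" (pixels), "extrinsics" (4x4, takes a point from camera to world coordinates). Camera axes: x right, y down, z forward; pixel columns grow to the right and rows downward; lengths in mm; the calibration is good to about 2 mm. A picture is of the moment at which its call begins. There is no depth.
- hand_in(): hands the job in; it is judged then, once.
The state is a dict: "time": time; "joint_pos": joint angles; "qd": joint speeds; "joint_efforts": joint torques, N m; "tool_pos": TCP position; "tcp_rot": TCP orientation; "ft_force": force on the tool from outside, world axes, zero at the start; "wrist_torque": the same for the moment, N m; "finger_gap": finger opening in mm; "grip_force": force on a finger pad.
Only numpy, scipy, OpenCV 4.12 (cv2) and the standard library are available. Lean on these libraries where they do the work, as an engineer would, in place of code of your own. Each camera call takes 0.05 s, during which the arm holds its last target. There are 200 camera calls.

## Working session

There is one attempt and no reset: what is moved stays moved. The work goes in short steps, Python scripts to look and compute and a shell command to move; the robot and the scene stay as the last step left them, time stands still between calls to the robot, and variables do not carry over. Pictures are saved under pics/ and viewed, at most 14 in all, crops included, and the job is handed in when it is done.

```bash
mkdir -p pics; ls; python3 - <<'E'
from bench import *
import cv2
for n in("top","side"):
    s=snapshot(n); cv2.imwrite(f"pics/{n}0.png",s["img"][...,::-1]); print(n,s["fx"],s["cx"],s["cy"],s["extrinsics"])
print(sense())
E
```

```text
pics
top 480.0570765482757 328.3061744371374 200.94910140939692 [[ 3.27730957e-03 -9.87110725e-01  1.60005235e-01  2.84699787e+02]
 [-9.99926886e-01 -1.37243874e-03  1.20141129e-02 -1.81481678e+01]
 [-1.16396623e-02 -1.60032910e-01 -9.87043052e-01  1.50409677e+03]
 [ 0.00000000e+00  0.00000000e+00  0.00000000e+00  1.00000000e+00]]
side 450.69094215596624 308.8666253547179 200.56929255077227 [[-7.76452687e-01 -4.40284970e-01  4.50855155e-01 -1.23025803e+01]
 [-6.30140745e-01  5.34935142e-01 -5.62820606e-01  6.45075540e+02]
 [ 6.62318740e-03 -7.21105775e-01 -6.92793328e-01  8.94238448e+02]
 [ 0.00000000e+00  0.00000000e+00  0.00000000e+00  1.00000000e+00]]
{'time': 0.1, 'joint_pos': array([-8.17264263e+01,  7.50962006e+00,  8.53229832e+01,  1.22437502e-03,
        8.72618890e+01, -4.89375069e+00]), 'qd': array([-0.07998964,  0.01855418, -0.11819107, -0.06720012,  0.01969719,
       -0.05188501]), 'joint_efforts': array([ 1.77937971e-03, -5.70949960e+01, -5.01940084e+01, -2.19191897e-04,
        8.10107013e-03, -4.33766047e-06]), 'tool_pos': array([ 136.666069  , -584.01474218,  403.76174257]), 'tcp_rot': array([-1.79905956e+02, -9.27939046e-03,  1.31672573e+01]), 'ft_force': array([ 0.13290401, -0.2379182 , -0.21060838]), 'wrist_torque': array([ 0.03572244, -0.00134559,  0.03493302]), 'grip_force': 0.0, 'finger_gap': 85.26320337575866}
```

View pics/top0.png

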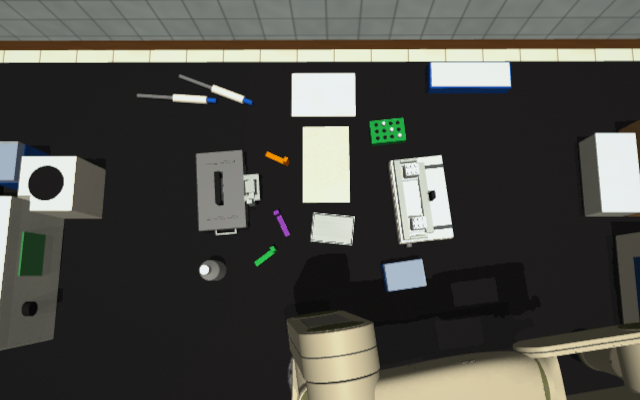

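View pics/side0.png

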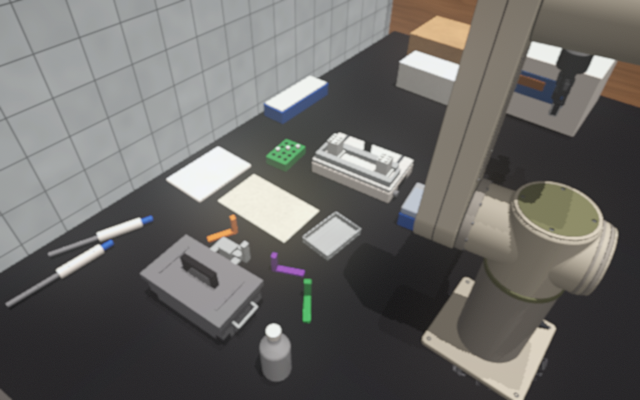

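Top view: the case with its lid is at (222,190), with the staple and pin on its right at (251,188). The clamp is at (421,200) with two blocks at (411,170) and (419,223), and the tray is at (332,229). Two candidates for the board: cream at (326,164) and white at (323,95). Coloured pin decoys are at (277,158), (281,223) and (265,257). Next I'll measure the boards and enlarge.

```bash
cat > h.py <<'E'
from bench import *
import cv2, numpy as np
def pix(s,u,v,z):
    E=s["extrinsics"]; d=E[:3,:3]@np.array([(u-s["cx"])/s["fx"],(v-s["cy"])/s["fy"],1]); o=E[:3,3]
    return o+d*(z-o[2])/d[2]
def proj(s,p):
    E=s["extrinsics"]; c=E[:3,:3].T@(np.array(p,float)-E[:3,3]); return np.array([s["fx"]*c[0]/c[2]+s["cx"],s["fy"]*c[1]/c[2]+s["cy"]])
def rect(s,mask,z):
    "min-area rectangles of the blobs of a mask, in world mm at height z"
    out=[]
    for c in cv2.findContours(mask.astype(np.uint8),0,2)[0]:
        if cv2.contourArea(c)<40: continue
        w=np.array([pix(s,u,v,z)[:2] for u,v in c[:,0]],np.float32); out.append((np.round(c[:,0].mean(0)),cv2.minAreaRect(w)))
    return out
def save(img,name,crop=None,k=1):
    if crop: u0,v0,u1,v1=crop; img=img[v0:v1,u0:u1]
    cv2.imwrite(f"pics/{name}.png",cv2.resize(img,None,fx=k,fy=k,interpolation=cv2.INTER_CUBIC)[...,::-1])
E
python3 - <<'E'
from h import *
s=snapshot("top"); im=s["img"].astype(int)
print([im[95,323],im[164,326],im[229,332]])
m=(im.min(2)>120); m[:65]=0; m[:, :190]=0; m[:, 460:]=0; m[300:]=0
for r in rect(s,m,5): print(r)
a=s["img"][140:245,180:365]; b=s["img"][140:260,375:465]
A=cv2.resize(a,None,fx=4,fy=4,interpolation=cv2.INTER_CUBIC);save(A,"caseA")
save(s["img"],"clampA",(375,140,465,260),5)
E
```

```text
[array([235, 240, 239]), array([236, 241, 219]), array([214, 220, 209])]
(array([207., 272.]), ((303.727783203125, 374.4231262207031), (58.206783294677734, 37.96574401855469), 68.11742401123047))
(array([407., 275.]), ((298.37322998046875, -237.18551635742188), (81.40179443359375, 118.66331481933594), 8.515896797180176))
(array([336., 227.]), ((440.7940368652344, -12.972129821777344), (130.5236358642578, 92.90608978271484), 84.43492126464844))
(array([423., 201.]), ((532.6333618164062, -292.6759033203125), (276.4632873535156, 169.2670135498047), 6.434313774108887))
(array([234., 192.]), ((566.0786743164062, 319.23394775390625), (245.64845275878906, 195.86764526367188), 4.721723556518555))
(array([326., 152.]), ((649.2966918945312, 7.715202331542969), (251.4132843017578, 147.8441162109375), 0.6714903712272644))
(array([200.,  99.]), ((868.3865356445312, 429.73614501953125), (53.947689056396484, 24.157318115234375), 89.93370056152344))
(array([217.,  90.]), ((900.8377685546875, 370.78076171875), (190.89791870117188, 25.469858169555664), 68.71528625488281))
(array([323.,  95.]), ((882.1322631835938, 18.626998901367188), (210.30934143066406, 148.43075561523438), 89.88900756835938))
(array([441.,  78.]), ((946.9734497070312, -383.18536376953125), (94.2032699584961, 73.1994857788086), 89.87652587890625))
```

View pics/caseA.png

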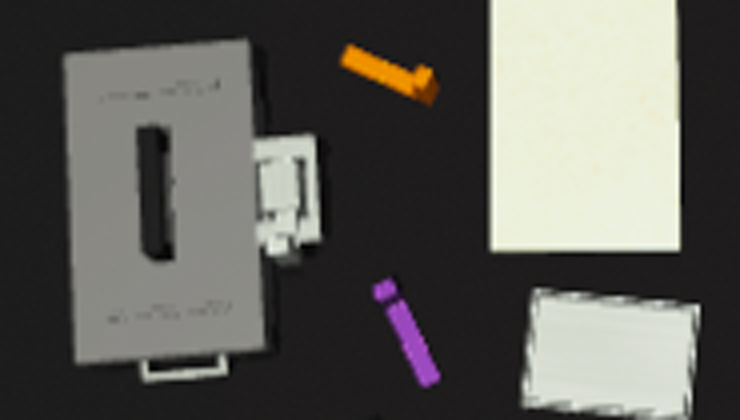

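View pics/clampA.png

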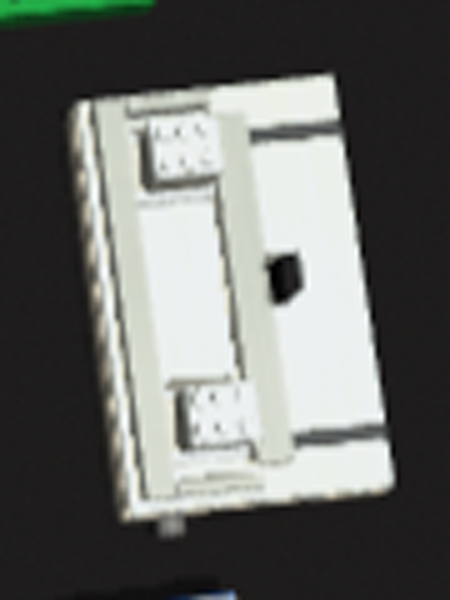

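Board: the near one at (326,164) measures 251 x 148 mm and lies within reach, so it fits the 250 x 150 description. The far one is 210 x 148, so it is not the board. In the crop, the pin is the steel-coloured handle at (280,240), with its upright at the robot-side end of the staple. The clamp holds two blocks, one at each end, and its black jaw handle is at (285,275) in the second crop. Next I'll fit the case and clamp poses.

```bash
python3 - <<'E'
from h import *
s=snapshot("top"); im=s["img"].astype(int)
def fit(mask,z,lab):
    for r in rect(s,mask,z): 
        if 100<max(r[1][1])<300: print(lab,r)
g=(im.max(2)-im.min(2)<25)&(im.mean(2)>90)&(im.mean(2)<165); g[:, :185]=0; g[:,275:]=0; g[:130]=0; g[250:]=0
g=cv2.morphologyEx(cv2.morphologyEx(g.astype(np.uint8),cv2.MORPH_CLOSE,np.ones((15,9))),cv2.MORPH_OPEN,np.ones((25,25)))
fit(g,85,"lid")
m=(im.max(2)-im.min(2)<40)&(im.mean(2)>150)
m[:140]=0;m[255:]=0;m[:, :380]=0;m[:,465:]=0
fit(cv2.morphologyEx(m.astype(np.uint8),cv2.MORPH_OPEN,np.ones((7,7))),50,"clamp@50")
# crop pixels -> world
C=lambda u,v:(180+u/4,140+v/4); D=lambda u,v:(375+u/5,140+v/5)
for n,(u,v),z in [("lid c",C(65,52),85),("lid c",C(249,40),85),("lid c",C(268,348),85),("lid c",C(75,362),85),("lidhandle top",C(146,127),129),("lidhandle top",C(153,257),129),("pinhandle top",C(277,243),140),
 ("clamp c",D(72,100),50),("clamp c",D(333,76),50),("clamp c",D(397,488),50),("clamp c",D(123,520),50),("jawh top",D(279,272),106),("blkA",D(182,145),113),("blkB",D(224,413),113)]:
    print(n,np.round(pix(s,*u if False else (u,v),z),1))
print(np.round(sense()["tool_pos"],1))
E
```

```text
lid (array([232., 194.]), ((548.4660034179688, 302.6357116699219), (239.70233154296875, 185.1055908203125), 2.7024011611938477))
clamp@50 (array([423., 195.]), ((530.3284912109375, -290.6646423339844), (258.757568359375, 149.34063720703125), 6.3414459228515625))
lid c [662.5 403.   85. ]
lid c [672.  262.5  85. ]
lid c [435.9 240.7  85. ]
lid c [425.2 384.2  85. ]
lidhandle top [594.1 327.5 129. ]
lidhandle top [497.4 318.5 129. ]
pinhandle top [506.1 226.5 140. ]
clamp c [ 649.6 -189.9   50. ]
clamp c [ 665.  -352.1   50. ]
clamp c [ 408.7 -381.9   50. ]
clamp c [ 389.  -216.2   50. ]
jawh top [ 531.3 -303.4  106. ]
blkA [ 606.4 -247.   113. ]
blkB [ 446.8 -267.5  113. ]
[ 136.7 -584.1  404. ]
```

```bash
cat >> h.py <<'E'
def plan(x,y,gz,yaw):
    "shift in jog units (tool axes now) to bring the grasp point to x,y,gz; and turn wz"
    s=sense(); p=s["tool_pos"]; a=np.radians(s["tcp_rot"][2]); d=np.array([x,y,gz+155])-p
    t=[d[0]*np.cos(a)+d[1]*np.sin(a), d[0]*np.sin(a)-d[1]*np.cos(a), -d[2]]
    print("plan",np.round(np.array(t)/100,3),"wz",round(-(yaw-s["tcp_rot"][2])/60,3),"| grasp",np.round(p-[0,0,155],1),np.round(s["tcp_rot"],2),"F",np.round(s["ft_force"],1),"gap",round(s["finger_gap"],1),"grip",round(s["grip_force"],1),"t",round(s["time"],1))
E
python3 -m jog '0 0 0 0 0 0.136 -1;0.27 -0.48 0 0 0 0 -1;0.27 -0.48 0 0 0 0 -1;0.27 -0.48 0 0 0 0 -1;0.27 -0.48 0 0 0 0 -1'
python3 -m jog '0.27 -0.48 0 0 0 0 -1;0.27 -0.48 0 0 0 0 -1;0.27 -0.48 0 0 0 0 -1;0.27 -0.48 0 0 0 0 -1;0.27 -0.48 0 0 0 0 -1'
python3 -m jog '0.27 -0.48 0 0 0 0 0;0.27 -0.48 0 0 0 0 0;0.27 -0.48 0 0 0 0 0;0.27 -0.48 0 0 0 0 0;0.27 -0.48 0 0 0 0 0'
python3 -m jog '0 0 0 0 0 0 0;0 0 0 0 0 0 0'
python3 - <<'E'
from h import *
plan(506.5,227.5,118,5)
s=snapshot("wrist"); save(s["img"],"w1"); print(s["fx"],s["cx"],s["cy"],s["extrinsics"].round(3))
print("pin handle top proj",proj(s,(506.5,227.5,140)))
E
```

```text
time: 0.82
tool_pos: [227.9, -381.9, 404.5]
tcp_rot: [-180.0, -0.0, 5.0]
ft_force: [0.7, -0.6, 0.8]
finger_gap: 85.5
grip_force: 0.0
time: 1.45
tool_pos: [341.3, -131.0, 404.8]
tcp_rot: [180.0, -0.0, 5.0]
ft_force: [1.1, 0.2, 0.2]
finger_gap: 85.6
grip_force: 0.0
time: 2.08
tool_pos: [455.0, 120.2, 404.8]
tcp_rot: [180.0, -0.0, 5.0]
ft_force: [0.8, -0.8, 1.0]
finger_gap: 42.9
grip_force: 0.0
time: 2.33
tool_pos: [454.4, 118.2, 404.3]
tcp_rot: [180.0, 0.1, 5.1]
ft_force: [-0.4, 0.7, 1.2]
finger_gap: 42.6
grip_force: 0.0
plan [ 0.615 -1.043  1.313] wz 0.001 | grasp [454.4 118.2 249.3] [1.7997e+02 6.0000e-02 5.0600e+00] F [-0.4  0.7  1.2] gap 42.6 grip 0.0 t 2.3
339.2357555057516 322.5504455156387 199.19127008747367 [[ 8.70000e-02 -9.57000e-01 -2.77000e-01  5.24839e+02]
 [-9.96000e-01 -8.30000e-02 -2.50000e-02  1.23936e+02]
 [ 1.00000e-03  2.78000e-01 -9.61000e-01  3.72527e+02]
 [ 0.00000e+00  0.00000e+00  0.00000e+00  1.00000e+00]]
pin handle top proj [164.97938454 115.46322961]
```

View pics/w1.png

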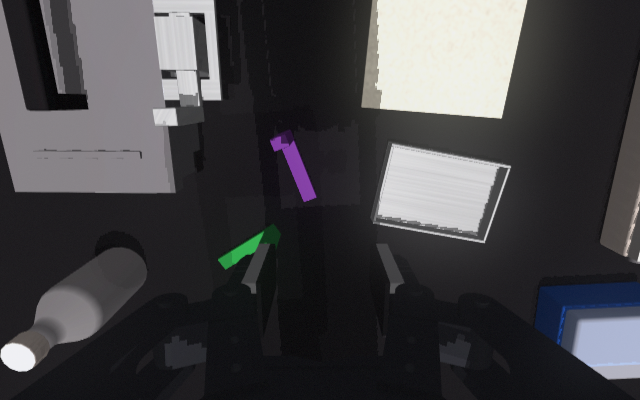

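The wrist view shows the steel pin's handle top at about (165,116). That agrees with my predicted (165,115), so the pin is confirmed and it is the steel one, not the coloured ones. Now I'll grasp it.

```bash

python3 -m jog '0.31 -0.52 0 0 0 0 0;0.305 -0.52 0 0 0 0 0;0 0 0.5 0 0 0 0;0 0 0.5 0 0 0 0;0 0 0.31 0 0 0 0' >/dev/null
python3 -m jog '0 0 0 0 0 0 0;0 0 0 0 0 0 0' 
python3 -m jog '0 0 0 0 0 0 1;0 0 0 0 0 0 1;0 0 0 0 0 0 1;0 0 0 0 0 0 1;0 0 0 0 0 0 1' 40
python3 -c "
from h import *
plan(506.5,227.5,118,5)"
```

```text
time: 3.25
tool_pos: [507.6, 226.5, 275.7]
tcp_rot: [-180.0, -0.1, 4.9]
ft_force: [1.4, -0.1, 0.4]
finger_gap: 43.2
grip_force: 0.0
time: 3.88
tool_pos: [507.6, 227.4, 275.9]
tcp_rot: [-180.0, -0.2, 5.0]
ft_force: [-0.3, -1.6, 7.0]
finger_gap: 15.7
grip_force: 39.4
plan [-0.011 -0.002  0.029] wz 0.0 | grasp [507.6 227.4 120.9] [-179.97   -0.2     5.01] F [-0.3 -1.6  7. ] gap 15.7 grip 39.4 t 3.9
```

```bash

python3 -m jog '0 0 -0.01 0 0 0 1;-0.15 0 0 0 0 0 1;-0.15 0 0 0 0 0 1;-0.15 0 0 0 0 0 1;-0.15 0 0 0 0 0 1' 
python3 -m jog '-0.1 0 0 0 0 0 1;0 0 0 0 0 0 1;0 0 -0.2 0 0 0 1;0 0 -0.4 0 0 0 1;0 0 0 0 0 0 1'
python3 - <<'E'
from h import *
plan(440.8+40,-13,120,-5.6)
s=snapshot("wrist"); save(s["img"],"w2")
s=snapshot("side"); save(s["img"],"s2",(120,200,350,350),3)
E
```

```text
time: 4.5
tool_pos: [446.9, 222.0, 275.4]
tcp_rot: [-180.0, -0.1, 5.0]
ft_force: [0.3, 0.8, 2.2]
finger_gap: 15.6
grip_force: 39.2
time: 5.12
tool_pos: [438.7, 221.6, 338.5]
tcp_rot: [-179.9, -0.4, 5.0]
ft_force: [0.6, -0.5, -0.8]
finger_gap: 15.5
grip_force: 39.0
plan [0.215 2.373 0.635] wz 0.177 | grasp [438.7 221.6 183.5] [-179.9    -0.37    5.  ] F [ 0.6 -0.5 -0.8] gap 15.5 grip 39.0 t 5.1
```

View pics/s2.png

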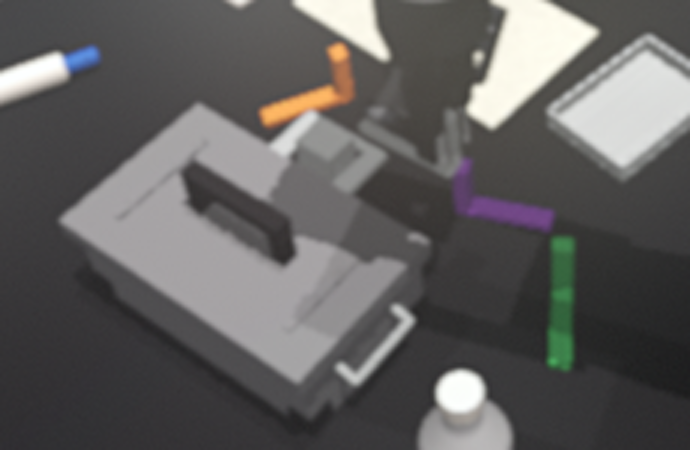

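The side view shows the staple empty and the pin hanging in the gripper. I'll carry it over the tray and turn it to lie along the tray's long side.

```bash

python3 -m jog '-0.05 0.535 0 0 0 0 1;-0.05 0.535 0 0 0 0 1;-0.05 0.535 0 0 0 0 1;-0.05 0.535 0 0 0 0 1;-0.05 0.535 0 0 0 0 1' >/dev/null
python3 -m jog '0 0 0 0 0 -0.147 1;0 0 0 0 0 -0.147 1;0 0 0 0 0 -0.147 1;0 0 0 0 0 -0.147 1;0 0 0 0 0 -0.147 1' >/dev/null
python3 -m jog '0 0 0 0 0 -0.147 1;0 0 0 0 0 -0.147 1;0 0 0 0 0 -0.147 1;0 0 0 0 0 -0.147 1;0 0 0 0 0 0 1'
python3 - <<'E'
from h import *
plan(437,-47,40,84.4)
s=snapshot("wrist"); save(s["img"],"w3")
E
```

```text
time: 7.1
tool_pos: [435.1, -47.6, 333.2]
tcp_rot: [-179.9, -0.0, 84.3]
ft_force: [-0.7, 0.9, -0.8]
finger_gap: 15.4
grip_force: 39.8
plan [0.008 0.018 1.382] wz -0.001 | grasp [435.1 -47.6 178.2] [-1.7986e+02 -2.0000e-02  8.4330e+01] F [-0.7  0.9 -0.8] gap 15.4 grip 39.8 t 7.1
```

View pics/w3.png

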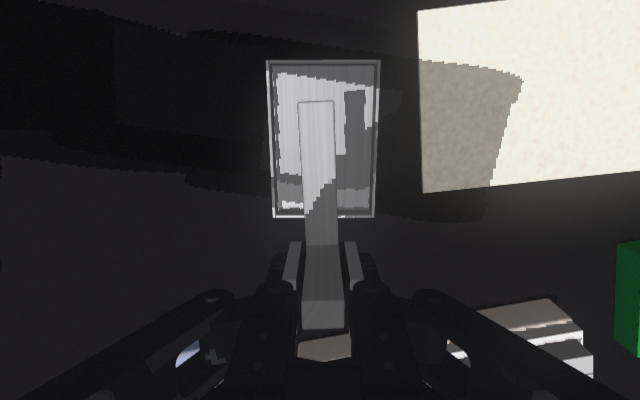

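The pin hangs level at (320,200) over the tray (273–378, 62–217) and lines up with it. Lowering it and letting go.

```bash

python3 -m jog '0 0.015 0.5 0 0 0 1;0 0 0.5 0 0 0 1;0 0 0.27 0 0 0 1;0 0 0 0 0 0 1' 
python3 -m jog '0 0 0.05 0 0 0 1;0 0 0.04 0 0 0 1;0 0 0 0 0 0 1' 
python3 -m jog '0 0 0 0 0 0 0.1;0 0 0 0 0 0 0.1;0 0 0 0 0 0 0.1;0 0 0 0 0 0 0.1'
python3 -m jog '0 0 -0.3 0 0 0 0.1;0 0 -0.5 0 0 0 0.1;0 0 -0.5 0 0 0 0.1;0 0 -0.35 0 0 0 0.1;0 0 0 0 0 0 0'
python3 - <<'E'
from h import *
plan(548.9,322.6,125,5)
s=snapshot("top"); save(s["img"],"t4",(180,130,365,250),4)
s=snapshot("side"); save(s["img"],"s4",(290,200,370,270),5)
E
```

```text
time: 7.65
tool_pos: [435.2, -47.4, 204.9]
tcp_rot: [-179.6, -0.0, 84.2]
ft_force: [0.6, 0.0, 0.2]
finger_gap: 15.4
grip_force: 39.7
time: 8.02
tool_pos: [437.4, -47.8, 199.4]
tcp_rot: [179.9, 0.0, 84.4]
ft_force: [-0.7, -0.3, -0.3]
finger_gap: 15.7
grip_force: 39.7
time: 8.52
tool_pos: [437.0, -47.7, 198.7]
tcp_rot: [180.0, -0.0, 84.4]
ft_force: [0.8, 0.9, 0.3]
finger_gap: 38.2
grip_force: 0.0
time: 9.15
tool_pos: [438.0, -48.0, 367.4]
tcp_rot: [179.6, 0.0, 84.4]
ft_force: [-0.3, -0.2, 0.6]
finger_gap: 42.7
grip_force: 0.0
plan [3.796 0.741 0.874] wz 1.323 | grasp [438.  -48.  212.4] [1.7962e+02 5.0000e-02 8.4390e+01] F [-0.3 -0.2  0.6] gap 42.7 grip 0.0 t 9.2
```

View pics/s4.png

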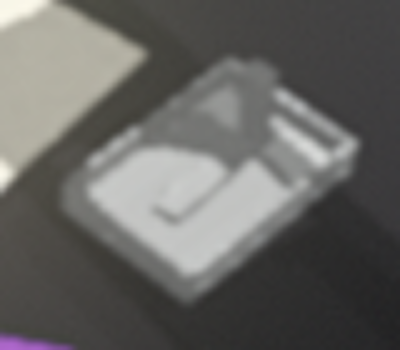

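The pin lies flat inside the tray with its handle upright at crop (290,160). Next is the lid.

```bash

python3 -m jog '0 0 0 0 0 0.147 0;0 0 0 0 0 0.147 0;0 0 0 0 0 0.147 0;0 0 0 0 0 0.147 0;0 0 0 0 0 0.147 0' >/dev/null
python3 -m jog '0 0 0 0 0 0.147 0;0 0 0 0 0 0.147 0;0 0 0 0 0 0.147 0;0 0 0 0 0 0.147 0;0.12 -0.45 -0.1 0 0 0 0' >/dev/null
python3 -m jog '0.12 -0.45 -0.1 0 0 0 0;0.12 -0.45 -0.1 0 0 0 0;0.12 -0.45 -0.1 0 0 0 0;0.12 -0.45 -0.1 0 0 0 0;0.12 -0.45 -0.1 0 0 0 0' >/dev/null
python3 -m jog '0.12 -0.45 0 0 0 0 0;0.12 -0.45 0 0 0 0 0;0 0 0 0 0 0 0;0 0 0 0 0 0 0' >/dev/null
python3 - <<'E'
from h import *
plan(548.9,322.6,125,5)
s=snapshot("wrist"); save(s["img"],"w5"); np.save("w5E",s["extrinsics"])
for p in [(548.9,322.6,129)]: print(proj(s,p))
E
```

```text
plan [0.481 0.007 1.416] wz 0.001 | grasp [500.9 319.1 266.6] [179.91   0.18   5.04] F [-0.  -0.8 -0.3] gap 42.5 grip 0.0 t 11.6
[322.20412107 131.20886114]
```

View pics/w5.png

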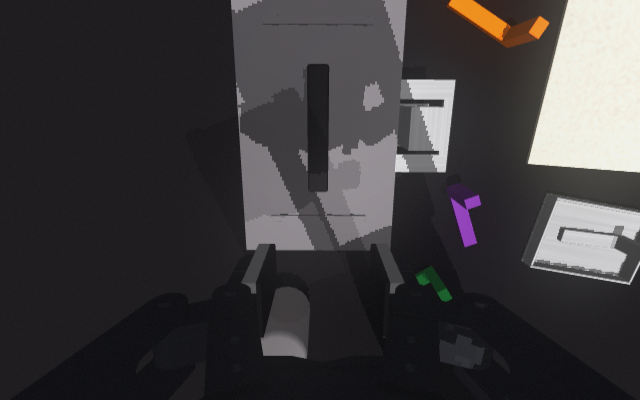

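The handle bar spans pixels (308–328, 65–191), slightly left of and above my prediction of (322,131). Refining.

```bash
python3 - <<'E'
from h import *
s=snapshot("wrist")
for u,v in[(318,65),(318,185),(318,191)]: print(pix(s,u,v,129).round(1))
for n,q in [("lid",[(232,0),(406,0),(247,250),(391,250)])]:
  for u,v in q: print(pix(s,u,v,85).round(1))
print([proj(s,p).round() for p in [(503,321,129),(503,321,115)]])
E
```

```text
[595.7 329.2 129. ]
[507.1 322.  129. ]
[502.2 321.6 129. ]
[642.3 402.6  85. ]
[654.2 263.9  85. ]
[425.1 385.5  85. ]
[437.1 244.9  85. ]
[array([319., 190.]), array([319., 186.])]
```

```bash

python3 -m jog '0.485 -0.02 0 0 0 0 0;0 0 0.5 0 0 0 0;0 0 0.5 0 0 0 0;0 0 0.44 0 0 0 0;0 0 0 0 0 0 0' 
python3 -m jog '0 0 0 0 0 0 1;0 0 0 0 0 0 1;0 0 0 0 0 0 1;0 0 0 0 0 0 1;0 0 0 0 0 0 1' 80
python3 -c "
from h import *
plan(549,325.2,122,4.8)"
```

```text
time: 12.35
tool_pos: [547.7, 323.5, 275.0]
tcp_rot: [179.8, 0.5, 4.9]
ft_force: [0.6, -0.4, 0.3]
finger_gap: 43.0
grip_force: 0.0
time: 12.98
tool_pos: [550.4, 325.8, 283.3]
tcp_rot: [-179.9, -0.3, 5.0]
ft_force: [-2.1, -2.4, 8.2]
finger_gap: 14.1
grip_force: 80.1
plan [-0.015  0.004  0.063] wz 0.003 | grasp [550.4 325.8 128.3] [-179.92   -0.28    5.  ] F [-2.1 -2.4  8.2] gap 14.1 grip 80.1 t 13.0
```

```bash

python3 -m jog '0 0 0 0 0 0 1;0 0 0 0 0 0 1'; python3 -m jog '0 0 -0.03 0 0 0 1;0 0 -0.03 0 0 0 1;0 0 0 0 0 0 1;0 0 0 0 0 0 1'
```

```text
time: 13.22
tool_pos: [550.5, 325.8, 283.4]
tcp_rot: [-179.9, -0.3, 5.0]
ft_force: [-0.7, -1.9, 7.7]
finger_gap: 14.1
grip_force: 80.1
time: 13.72
tool_pos: [549.2, 325.5, 285.3]
tcp_rot: [180.0, 0.0, 5.0]
ft_force: [-1.0, 0.3, -4.1]
finger_gap: 14.1
grip_force: 78.4
```

```bash
python3 - <<'E'
from h import *
s=snapshot("side"); save(s["img"],"s6",(120,180,350,350),3)
E
```

```text
(no output)
```

View pics/s6.png

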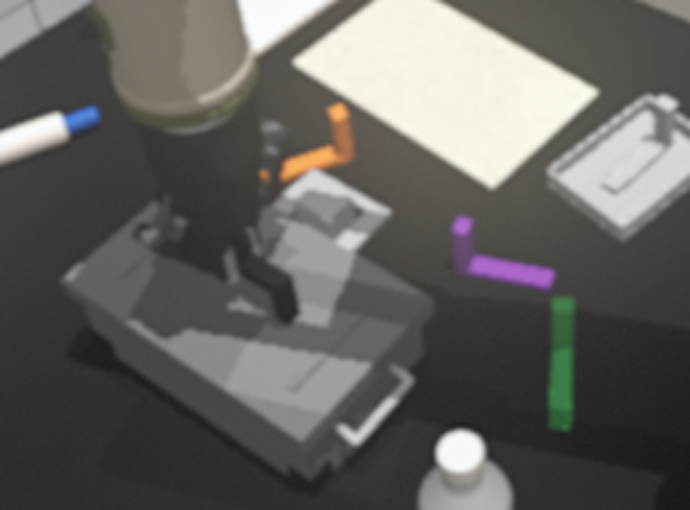

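The fingers hold the black bar at crop (270,280) and the measured load is about 4 N, which fits the lid's weight. Lifting straight up.

```bash

python3 -m jog '0 0 -0.15 0 0 0 1;0 0 -0.15 0 0 0 1;0 0 -0.2 0 0 0 1;0 0 -0.3 0 0 0 1;0 0 -0.3 0 0 0 1' 
python3 -m jog '0 0 0 0 0 0 1;0 0 0 0 0 0 1' 
python3 - <<'E'
from h import *
plan(649.3,7.7,120,0.5)
s=snapshot("top"); im=s["img"].astype(int)
m=(im.min(2)>120); m[:120]=0;m[225:]=0;m[:, :285]=0;m[:,360:]=0
print(rect(s,m,5))
# board corners by edges
E
```

```text
time: 14.4
tool_pos: [549.2, 325.5, 398.0]
tcp_rot: [-180.0, -0.0, 5.0]
ft_force: [0.5, 0.8, -4.0]
finger_gap: 14.1
grip_force: 80.6
time: 14.65
tool_pos: [549.1, 325.4, 395.0]
tcp_rot: [180.0, 0.0, 5.0]
ft_force: [-1.3, -0.4, -4.8]
finger_gap: 14.1
grip_force: 80.7
plan [0.721 3.252 1.2  ] wz 0.075 | grasp [549.1 325.4 240. ] [1.7999e+02 4.0000e-02 5.0100e+00] F [-1.3 -0.4 -4.8] gap 14.1 grip 80.7 t 14.7
[(array([336., 217.]), ((473.431396484375, -14.898849487304688), (38.03668975830078, 132.00523376464844), 0.09534437209367752)), (array([326., 152.]), ((649.2966918945312, 7.715202331542969), (251.4132843017578, 147.8441162109375), 0.6714903712272644))]
```

```bash

python3 -m jog '0.08 0.4 0 0 0 0 1;0.1 0.45 0 0 0 0 1;0.1 0.45 0 0 0 0 1;0.1 0.45 0 0 0 0 1;0.1 0.45 0 0 0 0 1' >/dev/null
python3 -m jog '0.1 0.45 0 0 0 0 1;0.1 0.4 0 0 0 0 1;0.04 0.2 0 0 0 0 1;0 0 0 0 0 0.073 1;0 0 0 0 0 0 1' >/dev/null
python3 - <<'E'
from h import *
plan(649.3,7.7,70,0.6)
s=snapshot("wrist"); save(s["img"],"w7")
s=snapshot("top"); save(s["img"],"t7",(280,100,400,240),4)
E
```

```text
plan [1.000e-03 5.000e-03 1.693e+00] wz 0.001 | grasp [649.2   8.2 239.3] [-1.7997e+02  1.3000e-01  6.4000e-01] F [ 0.  -0.2 -4. ] gap 14.0 grip 80.7 t 15.9
```

View pics/w7.png

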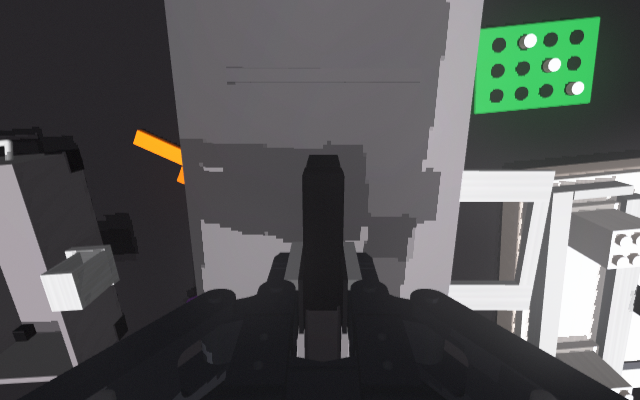

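The lid is level in the gripper and covers the board. Lowering it.

```bash

python3 -m jog '0 0 0.5 0 0 0 1;0 0 0.5 0 0 0 1;0 0 0.4 0 0 0 1;0 0 0.2 0 0 0 1;0 0 0 0 0 0 1' 
python3 -m jog '0 0 0.07 0 0 0 1;0 0 0 0 0 0 1;0 0 0 0 0 0 1' 
python3 -m jog '0 0 0.06 0 0 0 1;0 0 0 0 0 0 1;0 0 0 0 0 0 1' 
python3 -c "
from h import *
plan(649.3,7.7,65,0.6)"
```

```text
time: 16.68
tool_pos: [648.7, 8.4, 234.2]
tcp_rot: [-180.0, 0.2, 0.7]
ft_force: [1.2, -0.8, -3.6]
finger_gap: 14.0
grip_force: 80.6
time: 17.05
tool_pos: [649.9, 7.9, 230.0]
tcp_rot: [180.0, -0.1, 0.6]
ft_force: [-0.2, 0.3, -4.3]
finger_gap: 14.4
grip_force: 80.7
time: 17.42
tool_pos: [649.3, 8.0, 222.5]
tcp_rot: [-180.0, 0.0, 0.6]
ft_force: [0.3, 0.1, -4.8]
finger_gap: 14.1
grip_force: 80.7
plan [-0.     0.003  0.025] wz 0.0 | grasp [649.3   8.   67.5] [-1.8e+02  2.0e-02  6.2e-01] F [ 0.3  0.1 -4.8] gap 14.1 grip 80.7 t 17.4
```

```bash

python3 -m jog '0 0 0.03 0 0 0 1;0 0 0 0 0 0 1;0 0 0 0 0 0 1' 
python3 -m jog '0 0 0 0 0 0 0.2;0 0 0 0 0 0 0.2;0 0 0 0 0 0 0.2;0 0 0 0 0 0 0.2' 
python3 -m jog '0 0 -0.3 0 0 0 0.2;0 0 -0.5 0 0 0 0.2;0 0 -0.5 0 0 0 0;0 0 -0.5 0 0 0 0;0 0 0 0 0 0 0' 
python3 -m jog '-0.4 0.5 0 0 0 0 0;-0.4 0.5 0 0 0 0 0;-0.4 0.5 0 0 0 0 0;0 0 0 0 0 0 0'
python3 - <<'E'
from h import *
s=snapshot("top"); save(s["img"],"t8",(190,110,460,260),3)
plan(531,-303,92,6)
E
```

```text
time: 17.8
tool_pos: [649.7, 8.0, 220.4]
tcp_rot: [180.0, -0.1, 0.6]
ft_force: [-2.0, 0.0, 1.7]
finger_gap: 14.1
grip_force: 81.5
time: 18.3
tool_pos: [649.5, 8.0, 219.7]
tcp_rot: [180.0, -0.0, 0.6]
ft_force: [-0.3, -1.1, -0.5]
finger_gap: 34.2
grip_force: 0.0
time: 18.92
tool_pos: [650.7, 7.9, 406.5]
tcp_rot: [180.0, -0.6, 0.6]
ft_force: [1.0, 0.0, -0.4]
finger_gap: 42.8
grip_force: 0.0
time: 19.42
tool_pos: [531.6, -142.7, 398.6]
tcp_rot: [180.0, 0.1, 0.4]
ft_force: [1.3, 0.3, -0.2]
finger_gap: 42.4
grip_force: 0.0
plan [-0.03   1.618  1.519] wz -0.093 | grasp [ 532.8 -141.2  243.9] [-1.7998e+02  5.0000e-02  4.2000e-01] F [-0.3  0.5  0.7] gap 42.6 grip 0.0 t 19.5
```

View pics/t8.png

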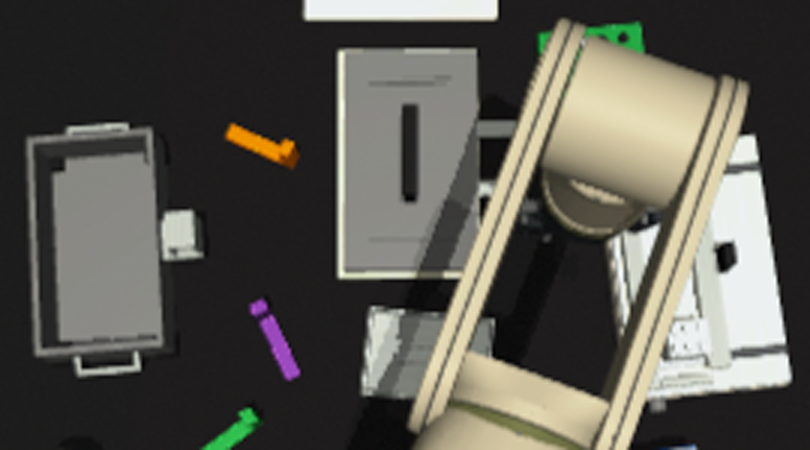

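The lid sits on the cream board, covering it with an even border, and its left, top and bottom edges are visible. The case is open. I have two pictures left to view, so I'll measure numerically: the jaw handle comes next, from the wrist camera.

```bash

python3 -m jog '0 0 0 0 0 -0.097 0;-0.2 0.5 0 0 0 0 0;-0.2 0.5 0 0 0 0 0;-0.2 0.53 0 0 0 0 0;0 0 0 0 0 0 0' >/dev/null
python3 -m jog '0 0 0 0 0 0 0;0 0 0 0 0 0 0' >/dev/null
python3 - <<'E'
from h import *
s=snapshot("wrist"); im=s["img"].astype(int); save(s["img"],"w9")
print("pred",proj(s,(531,-303,106)).round(), "E",s["extrinsics"][:3,3].round(1))
m=(im.max(2)<70).astype(np.uint8)
u,v=proj(s,(531,-303,106)).astype(int)
n,l,st,c=cv2.connectedComponentsWithStats(m)
for i in range(1,n):
    if 60<st[i,4]<4000 and abs(c[i,0]-u)<120 and abs(c[i,1]-v)<120: print(st[i],c[i].round(1),pix(s,*c[i],106).round(1))
plan(531,-303,92,6.2)
s=snapshot("top"); im=s["img"].astype(int)
g=(im.max(2)-im.min(2)<25)&(im.mean(2)>70)&(im.mean(2)<165); g[:, :295]=0; g[:,355:]=0; g[:120]=0; g[206:]=0
g=cv2.morphologyEx(cv2.morphologyEx(g.astype(np.uint8),cv2.MORPH_CLOSE,np.ones((35,11))),cv2.MORPH_OPEN,np.ones((25,25)))
print("lid",rect(s,g,22))
g=(im.max(2)-im.min(2)<25)&(im.mean(2)>45)&(im.mean(2)<165); g[:, :190]=0; g[:,243:]=0; g[:147]=0; g[232:]=0
print("case",rect(s,g,80))
E
```

```text
pred [336. 146.] E [ 562.5 -289.3  367.7]
[249  99   5  29  91] [250.7 111.9] [ 548.9 -236.7  106. ]
[335 126  15  17 101] [339.3 130.6] [ 542.8 -304.2  106. ]
plan [0.378 0.104 1.525] wz 0.006 | grasp [ 492.2 -297.   244.5] [-179.98   -0.      6.57] F [-0.1 -0.6 -0.3] gap 42.5 grip 0.0 t 20.4
lid [(array([339., 157.]), ((648.364013671875, 1.8091888427734375), (240.80430603027344, 166.32449340820312), 0.07831617444753647))]
case [(array([220., 193.]), ((545.794677734375, 324.3538513183594), (250.0850067138672, 131.8993377685547), 4.606327056884766))]
```

```bash
python3 - <<'E'
from h import *
g=cv2.imread("pics/w9.png").mean(2).astype(int)
print(list(range(310,376,3)))
for v in range(104,180,3): print(v,*g[v,310:376:3])
E
```

```text
[310, 313, 316, 319, 322, 325, 328, 331, 334, 337, 340, 343, 346, 349, 352, 355, 358, 361, 364, 367, 370, 373]
104 138 138 139 137 139 138 138 139 138 173 174 170 169 170 176 169 171 170 174 169 175 175
107 137 137 139 137 139 137 138 138 138 173 174 170 170 169 177 169 172 171 174 168 175 174
110 138 137 139 136 140 137 137 138 137 174 175 171 171 171 177 171 172 171 173 169 176 174
113 137 137 138 137 139 136 137 138 137 174 175 172 171 170 177 170 172 171 173 169 176 175
116 136 136 139 137 138 137 137 139 146 175 174 170 171 171 177 170 173 172 174 169 177 175
119 137 136 139 136 139 136 137 139 145 174 175 171 172 170 178 171 173 172 173 171 177 173
122 135 137 138 136 139 136 137 138 146 174 175 172 172 171 177 172 173 172 173 170 179 174
125 135 136 137 135 140 137 136 130 123 70 68 75 148 172 178 172 173 173 174 172 179 175
128 135 136 138 136 140 135 130 108 92 63 63 64 65 118 178 173 173 174 173 172 180 174
131 136 135 138 136 139 137 118 107 92 64 67 67 70 69 176 173 173 175 174 174 181 175
134 136 136 137 136 139 136 137 108 88 66 67 70 71 71 175 174 174 174 174 174 181 1
[... 637 characters left out ...]
9 235 244 76 76 78 79 79 243 246 247 247 247 247 247 247
161 106 108 110 108 111 137 140 235 244 242 242 241 244 243 244 242 247 247 247 247 247 247
164 106 107 110 108 112 154 209 213 243 241 241 241 243 243 244 243 247 247 248 248 247 247
167 107 108 110 147 212 208 211 213 239 241 241 241 243 243 244 242 247 248 248 248 247 247
170 107 109 111 202 214 209 211 214 234 242 241 241 243 244 244 242 247 248 247 248 248 248
173 108 108 151 206 214 209 212 215 239 241 241 241 243 244 244 242 247 248 248 248 248 248
176 108 207 211 207 215 210 212 215 240 241 241 240 243 244 243 246 248 248 248 248 248 248
179 148 206 211 208 215 209 212 217 240 241 241 241 243 244 242 242 248 248 248 248 248 248
```

```bash
python3 - <<'E'
from h import *
s=snapshot("wrist")
for q in[(343.5,125),(343.5,144),(343.5,160)]: print(pix(s,*q,106).round(1))
for z in (106,52): print([proj(s,(531.5+dx,-306.5,z)).round() for dx in(-12,12)])
plan(531.5,-306.5,92,6.2)
E
```

```text
[ 547.2 -307.2  106. ]
[ 533. -309.  106.]
[ 520.7 -310.6  106. ]
[array([338., 161.]), array([342., 130.])]
[array([335., 151.]), array([339., 125.])]
plan [0.382 0.136 1.527] wz 0.006 | grasp [ 492.  -297.3  244.7] [-1.80e+02 -1.00e-02  6.55e+00] F [ 0.8  0.4 -0.3] gap 42.6 grip 0.0 t 20.5
```

```bash

python3 -m jog '0.38 0.15 0 0 0 0.005 0;0 0 0.5 0 0 0 0;0 0 0.5 0 0 0 0;0 0 0.48 0 0 0 0;0 0 0 0 0 0 0' 
python3 -m jog '0 0 0 0 0 0 1;0 0 0 0 0 0 1;0 0 0 0 0 0 1;0 0 0 0 0 0 1;0 0 0 0 0 0 1' 40
python3 -m jog '0 0.1 0 0 0 0 1;0 0.1 0 0 0 0 1;0 0.1 0 0 0 0 1;0 0.1 0 0 0 0 1;0 0.05 0 0 0 0 1'
python3 -m jog '0 0.04 0 0 0 0 1;0 0 0 0 0 0 1;0 0 0 0 0 0 1'
python3 -c "
from h import *
plan(531.7,-308,94,6.2)"
```

```text
time: 21.12
tool_pos: [529.2, -307.1, 246.8]
tcp_rot: [-179.6, 0.4, 6.2]
ft_force: [-0.6, -0.0, 0.1]
finger_gap: 42.8
grip_force: 0.0
time: 21.75
tool_pos: [532.1, -309.7, 255.2]
tcp_rot: [179.8, -0.2, 6.2]
ft_force: [-0.3, 1.7, 7.3]
finger_gap: 11.3
grip_force: 41.6
time: 22.38
tool_pos: [536.9, -352.4, 255.1]
tcp_rot: [-179.8, -0.2, 6.2]
ft_force: [-5.9, 30.8, 23.4]
finger_gap: 11.1
grip_force: 44.2
time: 22.75
tool_pos: [537.4, -353.2, 255.0]
tcp_rot: [-179.5, -0.1, 6.3]
ft_force: [-9.7, 32.8, 25.3]
finger_gap: 11.2
grip_force: 44.5
plan [-0.007 -0.456  0.06 ] wz 0.002 | grasp [ 537.4 -353.2  100. ] [-1.795e+02 -6.000e-02  6.300e+00] F [-9.7 32.8 25.3] gap 11.2 grip 44.5 t 22.8
```

The jaw moved about 44 mm and met its stop at 33 N. Releasing while still pressed outward, then measuring the blocks.

```bash

python3 -m jog '0 0 0 0 0 0 0.3;0 0 0 0 0 0 0.3;0 0 0 0 0 0 0.3' 
python3 -m jog '0 0 -0.3 0 0 0 0.3;0 0 -0.5 0 0 0 0.3;0 0 -0.5 0 0 0 0;-0.5 -0.35 0 0 0 0 0;-0.4 -0.2 0 0 0 0 0' 
python3 -m jog '0 0 0 0 0 0 0;0 0 0 0 0 0 0' 
python3 - <<'E'
from h import *
plan(606,-247,120,6.2)
s=snapshot("wrist"); save(s["img"],"w10")
for p in[(606.4,-247,113),(446.8,-267.5,113),(537.4,-353,106)]: print(proj(s,p).round())
E
```

```text
time: 23.12
tool_pos: [536.2, -358.3, 252.3]
tcp_rot: [179.9, -0.0, 6.1]
ft_force: [-0.7, -0.0, 0.2]
finger_gap: 29.8
grip_force: 0.0
time: 23.75
tool_pos: [439.8, -312.5, 382.6]
tcp_rot: [179.9, -0.1, 6.1]
ft_force: [0.2, -0.1, -0.3]
finger_gap: 42.8
grip_force: 0.0
time: 24.0
tool_pos: [440.9, -313.2, 382.3]
tcp_rot: [179.9, -0.1, 6.1]
ft_force: [-0.2, -0.1, -0.4]
finger_gap: 42.6
grip_force: 0.0
plan [ 1.712 -0.483  1.073] wz -0.002 | grasp [ 440.9 -313.2  227.3] [ 1.7993e+02 -7.0000e-02  6.1000e+00] F [-0.2 -0.1 -0.4] gap 42.6 grip 0.0 t 24.0
[239. -76.]
[259. 188.]
[395.  69.]
```

View pics/w10.png

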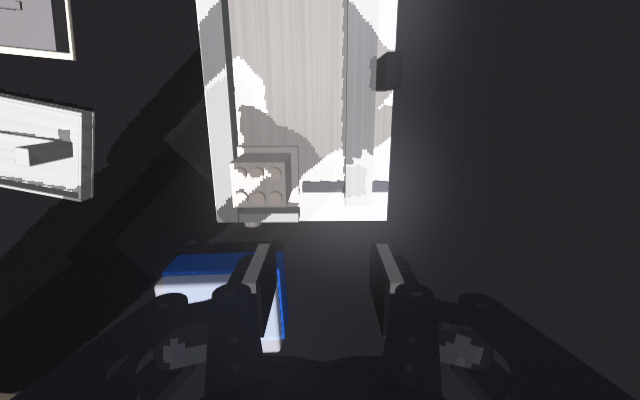

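The wrist view shows the jaw open, with its handle at (386,72) and a wide gap. Block B's cap centre is at (260,187), against my prediction of (259,188), and the block is upright and unmoved. Grasping block B.

```bash

python3 -m jog '0.1 -0.44 0 0 0 0 -0.5;0 0 0 0 0 0 -0.5;0 0 0.4 0 0 0 -0.5;0 0 0.4 0 0 0 -0.5;0 0 0.3 0 0 0 -0.5' 
python3 -m jog '0 0 0.18 0 0 0 -0.5;0 0 0 0 0 0 -0.5;0 0 0 0 0 0 -0.5' 
python3 -m jog '0 0 0 0 0 0 1;0 0 0 0 0 0 1;0 0 0 0 0 0 1;0 0 0 0 0 0 1;0 0 0 0 0 0 1' 50
python3 -c "
from h import *
plan(446.8,-268,95,6.2)"
```

```text
time: 24.68
tool_pos: [446.4, -268.5, 270.0]
tcp_rot: [-180.0, 0.0, 6.2]
ft_force: [0.6, -0.5, 0.2]
finger_gap: 64.0
grip_force: 0.0
time: 25.05
tool_pos: [446.7, -268.6, 255.1]
tcp_rot: [179.9, -0.1, 6.1]
ft_force: [0.6, -0.9, 0.8]
finger_gap: 63.9
grip_force: 0.0
time: 25.68
tool_pos: [446.6, -268.3, 255.3]
tcp_rot: [179.9, -0.1, 6.1]
ft_force: [-0.5, 0.8, 6.1]
finger_gap: 39.6
grip_force: 52.1
plan [ 0.002 -0.003  0.053] wz -0.001 | grasp [ 446.6 -268.3  100.3] [ 1.799e+02 -1.300e-01  6.150e+00] F [-0.5  0.8  6.1] gap 39.6 grip 52.1 t 25.7
```

Gap of 39.6 mm matches the 40 mm body, so the block is held. Lifting it and carrying it to the case.

```bash

python3 -m jog '0 0 -0.1 0 0 0 1;0 0 -0.3 0 0 0 1;0 0 -0.4 0 0 0 1;0 0 -0.4 0 0 0 1;0 0 0 0 0 0 1' 
python3 -m jog '0.04 -0.24 0 0 0 0 1;0.096 -0.483 0 0 0 0 1;0.096 -0.483 0 0 0 0 1;0.096 -0.483 0 0 0 0 1;0.096 -0.483 0 0 0 0 1' >/dev/null
python3 -m jog '0.096 -0.483 0 0 0 0 1;0.096 -0.483 0 0 0 0 1;0.096 -0.483 0 0 0 0 1;0.096 -0.483 0 0 0 0 1;0.096 -0.483 0 0 0 0 1' >/dev/null
python3 -m jog '0.096 -0.483 0 0 0 0 1;0.096 -0.483 0 0 0 0 1;0.05 -0.24 0 0 0 0.023 1;0 0 0 0 0 0 1;0 0 0 0 0 0 1' 
python3 - <<'E'
from h import *
plan(498.7,320.6,56.3,4.8)
s=snapshot("side"); save(s["img"],"s11",(100,150,400,350),2)
s=snapshot("wrist"); save(s["img"],"w11"); im=s["img"].mean(2)
# predicted rim inner corners, case centre (548.5,324.8), yaw 4.8
a=np.radians(4.8);R=np.array([[np.cos(a),-np.sin(a)],[np.sin(a),np.cos(a)]])
for q in [(112,64),(112,-64),(106,58),(106,-58),(-112,64),(-112,-64)]: print(q,proj(s,[*(R@q+[548.5,324.8]),80]).round())
for v in (60,90,120): 
    r=im[v]; e=np.where(abs(np.diff(r))>15)[0]; print(v,e)
E
```

```text
time: 26.3
tool_pos: [446.8, -268.6, 378.0]
tcp_rot: [179.7, -0.3, 6.1]
ft_force: [0.1, 0.2, -3.2]
finger_gap: 39.0
grip_force: 51.2
time: 28.18
tool_pos: [497.6, 319.7, 372.2]
tcp_rot: [179.9, 0.1, 4.8]
ft_force: [-0.0, -0.5, -2.5]
finger_gap: 39.4
grip_force: 51.4
plan [ 0.012 -0.008  1.609] wz -0.0 | grasp [497.6 319.7 217.2] [1.7992e+02 1.3000e-01 4.7900e+00] F [-0.  -0.5 -2.5] gap 39.4 grip 51.4 t 28.2
(112, 64) [223. -44.]
(112, -64) [416. -45.]
(106, 58) [232. -34.]
(106, -58) [406. -34.]
(-112, 64) [245. 263.]
(-112, -64) [396. 263.]
60 [229 230 237 238 256 257 373 382 399 400 407 408 582 585 593 594 607 608]
90 [231 232 239 240 257 258 284 292 359 372 375 376 381 397 398 405 406 574
 575 577 585 598 599]
120 [233 234 241 242 259 311 370 379 396 404 406 411 428 429 437 469 470 566
 567 569 576 577 590]
```

The case walls appear at columns 230 and 408, against predictions of 230.5 and 409, so the block is centred over the opening. Lowering it.

```bash

python3 -m jog '0.01 -0.01 0.4 0 0 0 1;0 0 0.4 0 0 0 1;0 0 0.4 0 0 0 1;0 0 0.3 0 0 0 1;0 0 0 0 0 0 1' 
python3 -m jog '0 0 0.06 0 0 0 1;0 0 0 0 0 0 1;0 0 0 0 0 0 1' 
```

```text
time: 28.9
tool_pos: [497.5, 319.7, 220.6]
tcp_rot: [179.9, 0.3, 4.7]
ft_force: [-0.6, 0.0, -2.5]
finger_gap: 39.0
grip_force: 51.3
time: 29.28
tool_pos: [499.4, 321.6, 219.1]
tcp_rot: [-180.0, -0.1, 4.8]
ft_force: [0.5, 0.1, -2.6]
finger_gap: 38.9
grip_force: 51.4
```

```bash

python3 -m jog '0 0 0.05 0 0 0 1;0 0 0 0 0 0 1;0 0 0.02 0 0 0 1;0 0 0 0 0 0 1' 
python3 -m jog '0 0 0.02 0 0 0 1;0 0 0 0 0 0 1;0 0 0 0 0 0 1' 
```

```text
time: 29.78
tool_pos: [499.0, 321.5, 211.4]
tcp_rot: [-180.0, -0.0, 4.8]
ft_force: [-3.2, -1.5, 3.9]
finger_gap: 39.3
grip_force: 52.3
time: 30.15
tool_pos: [499.1, 321.6, 211.4]
tcp_rot: [-180.0, -0.0, 4.8]
ft_force: [-10.3, -5.2, 20.4]
finger_gap: 39.2
grip_force: 54.5
```

The block is on the floor. Releasing, rising, and going back towards the clamp, with a measurement of block A on the way.

```bash

python3 -m jog '0 0 -0.02 0 0 0 1;0 0 0 0 0 0 -0.35;0 0 0 0 0 0 -0.35;0 0 0 0 0 0 -0.35' 
python3 -m jog '0 0 -0.2 0 0 0 -0.35;0 0 -0.4 0 0 0 -0.35;0 0 -0.5 0 0 0 -0.35;0 0 -0.5 0 0 0 -0.35;0 0 0 0 0 -0.02 -0.5' 
python3 -m jog '0.03 0.5 0 0 0 0 -0.5;0.03 0.5 0 0 0 0 -0.5;0.03 0.5 0 0 0 0 -0.5;0.03 0.5 0 0 0 0 -0.5;0.03 0.5 0 0 0 0 -0.5' >/dev/null
python3 -m jog '0.03 0.5 0 0 0 0 -0.5;0.03 0.5 0 0 0 0 -0.5;0.03 0.5 0 0 0 0 -0.5;0.03 0.5 0 0 0 0 -0.5;0.03 0.5 0 0 0 0 -0.5' >/dev/null
python3 -m jog '0.25 0.4 0 0 0 0 -0.5;0.3 0.4 0 0 0 0 -0.5;0 0 0 0 0 0 -0.5;0 0 0 0 0 0 -0.5' 
python3 - <<'E'
from h import *
plan(606.4,-247,100,6.2)
s=snapshot("wrist"); save(s["img"],"w12"); g=s["img"].mean(2).astype(int); u,v=proj(s,(606.4,-247,113)).round().astype(int); print("pred",u,v)
c=lambda u,v:pix(s,u,v,113).round(1)
save(s["img"],"w12c",(max(u-80,0),max(v-80,0),u+80,v+80),4)
t=snapshot("top"); save(t["img"],"t12",(190,110,460,260),3)
E
```

```text
time: 30.65
tool_pos: [498.9, 321.4, 210.5]
tcp_rot: [180.0, 0.0, 4.8]
ft_force: [-0.1, -0.4, 0.6]
finger_gap: 57.8
grip_force: 0.0
time: 31.28
tool_pos: [500.2, 322.1, 378.7]
tcp_rot: [-179.7, -0.6, 6.0]
ft_force: [-0.3, 0.2, -0.4]
finger_gap: 64.3
grip_force: 0.0
time: 33.02
tool_pos: [643.5, -246.5, 370.3]
tcp_rot: [-179.9, 0.1, 6.0]
ft_force: [0.3, 0.2, -0.3]
finger_gap: 63.7
grip_force: 0.0
plan [-0.369 -0.033  1.153] wz -0.004 | grasp [ 643.5 -246.5  215.3] [-1.7995e+02  5.0000e-02  5.9600e+00] F [ 0.3  0.2 -0.3] gap 63.7 grip 0.0 t 33.0
pred 318 255
```

```bash

python3 -m jog '-0.45 0 0 0 0 0 -0.5;-0.45 0 0 0 0 0 -0.5;0 0 0 0 0 0 -0.5;0 0 0 0 0 0 -0.5' >/dev/null
python3 - <<'E'
from h import *
plan(606.4,-247,100,6.2)
s=snapshot("wrist"); save(s["img"],"w13"); g=cv2.cvtColor(s["img"],cv2.COLOR_RGB2GRAY); u,v=proj(s,(606.4,-247,113)).round().astype(int); print("pred",u,v)
x0,y0=max(u-60,0),max(v-60,0); r=cv2.resize(g[y0:v+60,x0:u+60],None,fx=4,fy=4,interpolation=cv2.INTER_CUBIC)
c=cv2.HoughCircles(r,cv2.HOUGH_GRADIENT,1,40,param1=60,param2=18,minRadius=12,maxRadius=36)
if c is not None:
  for a,b,rr in c[0]: print(np.round([x0+a/4,y0+b/4,rr/4],1),pix(s,x0+a/4,y0+b/4,113).round(1))
for vv in range(max(v-45,0),v+45,3): print(vv,*g[vv,u-45:u+46:3])
E
```

```text
plan [ 0.528 -0.028  1.171] wz -0.003 | grasp [ 554.2 -255.3  217.1] [ 1.7993e+02 -1.2000e-01  5.9900e+00] F [0.2 0.6 0.4] gap 64.2 grip 0.0 t 33.6
pred 317 130
[299.4 116.1   7.7] [ 614.3 -234.6  113. ]
[301.4 142.4   6.2] [ 597.6 -237.4  113. ]
85 122 123 123 123 63 148 148 156 155 152 151 154 156 150 152 150 152 150 153 154 152 154 153 156 152 156 150 156 150 155 157
88 122 123 122 124 64 150 148 155 155 151 151 154 155 150 152 149 153 150 155 155 151 152 152 156 153 156 151 154 151 156 158
91 122 122 122 123 65 148 149 156 156 151 151 154 154 151 152 150 153 149 154 156 153 152 153 158 153 157 152 156 152 155 158
94 122 122 123 122 65 149 147 156 156 149 150 154 154 151 153 150 153 149 154 155 151 153 153 157 154 157 152 155 151 155 157
97 122 121 122 123 66 150 153 159 157 158 157 158 157 159 160 160 159 160 161 161 162 161 162 162 161 161 161 154 152 154 158
100 123 122 122 123 67 154 156 156 156 157 154 154 157 158 158 159 158 148 148 158 158 159 159 158 158 157 158 155 107 93 91
103 123 122 123 123 67 117 137 133 133 141 138 139 137 136 136 137 138 138 135 141 141 140 140 155
[... 2182 characters left out ...]
 117 118 120 116 154 141 148 159 158 157 157 161 237 237 237 237 162 160 160
160 89 91 90 92 92 66 226 225 182 116 114 116 117 118 120 117 119 116 121 149 149 157 158 237 237 237 237 237 237 238 237
163 91 90 90 185 187 67 226 163 118 117 115 118 117 119 119 117 119 116 122 125 123 156 193 237 237 237 237 237 233 236 237
166 89 89 90 184 188 69 225 112 118 116 115 119 118 119 121 117 120 117 122 124 124 226 229 234 236 233 227 226 225 231 231
169 185 185 185 187 188 69 115 113 117 116 116 118 119 120 120 118 120 119 122 125 168 228 230 232 228 229 226 226 226 231 229
172 185 185 186 187 188 72 115 114 118 117 116 118 119 119 121 118 121 118 123 126 229 229 230 232 228 230 227 227 226 232 228
```

Caps are centred at about (318.5,129), against my prediction of (317,130), so block A is upright and in place. Grasping it.

```bash

python3 -m jog '0.53 -0.018 0 0 0 0 -0.5;0 0 0.4 0 0 0 -0.5;0 0 0.4 0 0 0 -0.5;0 0 0.3 0 0 0 -0.5;0 0 0 0 0 0 -0.5' 
python3 -m jog '0 0 0.06 0 0 0 -0.5;0 0 0 0 0 0 -0.5' 
python3 -m jog '0 0 0 0 0 0 1;0 0 0 0 0 0 1;0 0 0 0 0 0 1;0 0 0 0 0 0 1;0 0 0 0 0 0 1' 50
python3 -c "
from h import *
plan(606.5,-248,100,6.2)"
```

```text
time: 34.3
tool_pos: [606.3, -247.6, 257.4]
tcp_rot: [-179.8, 0.3, 6.0]
ft_force: [-0.7, -1.1, -0.3]
finger_gap: 64.0
grip_force: 0.0
time: 34.55
tool_pos: [607.4, -248.9, 256.3]
tcp_rot: [179.9, -0.1, 6.0]
ft_force: [0.1, -0.6, 1.1]
finger_gap: 64.0
grip_force: 0.0
time: 35.17
tool_pos: [607.2, -249.0, 256.2]
tcp_rot: [179.9, -0.1, 6.0]
ft_force: [0.2, 1.2, 5.8]
finger_gap: 39.1
grip_force: 52.1
plan [-0.006 -0.01   0.012] wz -0.004 | grasp [ 607.2 -249.   101.2] [ 1.7993e+02 -1.2000e-01  5.9600e+00] F [0.2 1.2 5.8] gap 39.1 grip 52.1 t 35.2
```

```bash

python3 -m jog '0 0 -0.1 0 0 0 1;0 0 -0.3 0 0 0 1;0 0 -0.4 0 0 0 1;0 0 -0.4 0 0 0 1;0 0 0 0 0 0 1' 
python3 -m jog '0.02 -0.24 0 0 0 0 1;0.043 -0.48 0 0 0 0 1;0.043 -0.48 0 0 0 0 1;0.043 -0.48 0 0 0 0 1;0.043 -0.48 0 0 0 0 1' >/dev/null
python3 -m jog '0.043 -0.48 0 0 0 0 1;0.043 -0.48 0 0 0 0 1;0.043 -0.48 0 0 0 0 1;0.043 -0.48 0 0 0 0 1;0.043 -0.48 0 0 0 0 1' >/dev/null
python3 -m jog '0.043 -0.48 0 0 0 0 1;0.043 -0.48 0 0 0 0 1;0.02 -0.24 0 0 0 0.02 1;0 0 0 0 0 0 1;0 0 0 0 0 0 1' 
python3 - <<'E'
from h import *
plan(598.3,329,57.2,4.8)
s=snapshot("wrist"); save(s["img"],"w14")
E
```

```text
time: 35.8
tool_pos: [607.6, -249.2, 379.9]
tcp_rot: [179.8, -0.4, 6.0]
ft_force: [-0.3, -0.3, -2.1]
finger_gap: 39.1
grip_force: 51.3
time: 37.67
tool_pos: [597.1, 329.4, 373.0]
tcp_rot: [179.9, 0.2, 4.8]
ft_force: [0.9, 0.2, -2.0]
finger_gap: 39.2
grip_force: 51.3
plan [0.012 0.005 1.608] wz 0.0 | grasp [597.1 329.4 218. ] [1.7993e+02 1.5000e-01 4.8100e+00] F [ 0.9  0.2 -2. ] gap 39.2 grip 51.3 t 37.7
```

```bash

python3 -m jog '0.01 0 0.4 0 0 0 1;0 0 0.4 0 0 0 1;0 0 0.4 0 0 0 1;0 0 0.32 0 0 0 1;0 0 0 0 0 0 1' 
python3 -m jog '0 0 0.06 0 0 0 1;0 0 0 0 0 0 1;0 0 0.04 0 0 0 1;0 0 0 0 0 0 1'
python3 -m jog '0 0 0.02 0 0 0 1;0 0 0 0 0 0 1;0 0 0 0 0 0 1' 
```

```text
time: 38.35
tool_pos: [597.3, 327.7, 218.6]
tcp_rot: [179.8, 0.4, 4.7]
ft_force: [0.5, 0.1, -1.8]
finger_gap: 38.7
grip_force: 51.2
time: 38.85
tool_pos: [598.9, 329.7, 213.0]
tcp_rot: [-180.0, -0.0, 4.8]
ft_force: [0.5, -0.6, -2.0]
finger_gap: 39.2
grip_force: 51.2
time: 39.22
tool_pos: [599.1, 329.8, 212.2]
tcp_rot: [-180.0, -0.1, 4.8]
ft_force: [-3.3, -0.9, 6.1]
finger_gap: 39.4
grip_force: 52.3
```

```bash

python3 -m jog '0 0 0 0 0 0 -0.35;0 0 0 0 0 0 -0.35;0 0 0 0 0 0 -0.35' 
python3 -m jog '0 0 -0.2 0 0 0 -0.35;0 0 -0.4 0 0 0 -0.35;0 0 -0.5 0 0 0 -0.35;0 0 -0.5 0 0 0 -0.35;0 0 0 0 0 -0.023 0'
python3 - <<'E'
from h import *
t=snapshot("top"); save(t["img"],"t15"); plan(536.6,-353,97,6.2)
E
python3 -m jog '-0.05 0.24 0 0 0 0 0;-0.097 0.48 0 0 0 0 0;-0.097 0.48 0 0 0 0 0;-0.097 0.48 0 0 0 0 0;-0.097 0.48 0 0 0 0 0' >/dev/null
python3 -m jog '-0.097 0.48 0 0 0 0 0;-0.097 0.48 0 0 0 0 0;-0.097 0.48 0 0 0 0 0;-0.097 0.48 0 0 0 0 0;-0.097 0.48 0 0 0 0 0' >/dev/null
python3 -m jog '-0.097 0.48 0 0 0 0 0;-0.097 0.48 0 0 0 0 0;-0.097 0.48 0 0 0 0 0;-0.3 0.3 0 0 0 0 0;0 0 0 0 0 0 0' >/dev/null
python3 -m jog '0 0 0 0 0 0 0'
python3 - <<'E'
from h import *
plan(536.6,-353,97,6.2)
s=snapshot("wrist"); save(s["img"],"w15"); g=cv2.cvtColor(s["img"],cv2.COLOR_RGB2GRAY); u,v=proj(s,(536.6,-353,106)).round().astype(int); print("pred",u,v)
for vv in range(max(v-36,0),v+37,4): print(vv,*g[vv,u-30:u+31:3])
t=snapshot("top"); save(t["img"],"t16"); im=t["img"].astype(int)
g=(im.max(2)-im.min(2)<12)&(im.mean(2)>70)&(im.mean(2)<175); g[:, :295]=0; g[:,352:]=0; g[:120]=0; g[206:]=0
for v in (135,145,155,180,190,198): print(v,*im[v,296:360:2].mean(1).astype(int))
E
```

```text
time: 39.6
tool_pos: [598.8, 329.6, 210.6]
tcp_rot: [-180.0, 0.0, 4.8]
ft_force: [0.3, -0.3, 0.2]
finger_gap: 58.1
grip_force: 0.0
time: 40.22
tool_pos: [600.2, 330.2, 379.7]
tcp_rot: [-179.8, -0.7, 6.2]
ft_force: [0.6, -0.4, 0.0]
finger_gap: 42.7
grip_force: 0.0
plan [-1.372  6.72   1.24 ] wz 0.001 | grasp [599.6 329.9 221. ] [-179.86   -0.42    6.27] F [-0.2  0.6  0.3] gap 42.4 grip 0.0 t 40.3
time: 42.28
tool_pos: [515.6, -312.6, 370.0]
tcp_rot: [-179.9, 0.0, 6.1]
ft_force: [0.3, 0.3, 0.3]
finger_gap: 42.7
grip_force: 0.0
plan [0.165 0.424 1.18 ] wz -0.001 | grasp [ 515.6 -312.6  215. ] [-1.7992e+02  4.0000e-02  6.1100e+00] F [0.3 0.3 0.3] gap 42.7 grip 0.0 t 42.3
pred 383 181
145 136 134 137 133 136 167 168 168 166 168 165 55 51 52 50 50 48 47 47 44 44
149 136 134 136 134 136 167 168 168 166 169 204 54 53 52 50 50 48 48 47 45 44
153 137 133 136 133 127 59 60 65 84 246 246 55 54 52 52 51 50 49 47 46 45
157 136 133 136 199 113 55 54 52 51 51 237 56 54 54 52 50 49 49 47 47 45
161 138 134 136 143 206 55 55 54 52 52 49 51 54 54 54 51 50 50 47 45 46
165 138 230 232 204 206 56 55 55 55 
[... 1047 characters left out ...]
36 136 135 136 130 130 130 130 130 128 115 116 128 136 136 136 126 29 29 28 28 30
145 28 29 29 120 223 136 137 136 137 137 137 136 137 137 61 45 58 137 137 138 137 137 137 137 137 137 134 29 29 29 28 29
155 28 28 28 119 200 137 137 137 137 137 137 138 137 134 33 32 46 138 138 138 137 138 138 138 138 138 142 143 144 143 140 122
180 30 28 29 119 183 138 138 139 138 138 139 139 139 139 139 139 139 139 140 139 139 140 140 141 140 140 153 29 29 29 29 29
190 30 28 29 121 188 141 140 141 138 131 130 132 132 132 132 133 132 132 132 131 123 124 130 141 141 141 147 23 29 29 29 28
198 29 28 29 121 183 141 141 140 140 141 141 142 141 141 141 141 141 141 141 141 142 141 141 141 141 141 147 52 29 28 29 29
```

The jaw handle's edges (left at 368, top face about 374–391) agree with the prediction of 383. Gripping it and pushing the jaw shut.

```bash

python3 -m jog '0.165 0.42 0 0 0 0 0;0 0 0.4 0 0 0 0;0 0 0.4 0 0 0 0;0 0 0.35 0 0 0 0;0 0 0 0 0 0 0' 
python3 -m jog '0 0 0 0 0 0 1;0 0 0 0 0 0 1;0 0 0 0 0 0 1;0 0 0 0 0 0 1;0 0 0 0 0 0 1' 40
python3 -m jog '0 -0.1 0 0 0 0 1;0 -0.1 0 0 0 0 1;0 -0.1 0 0 0 0 1;0 -0.1 0 0 0 0 1;0 -0.05 0 0 0 0 1'
python3 -m jog '0 -0.03 0 0 0 0 1;0 0 0 0 0 0 1;0 0 0 0 0 0 1'
```

```text
time: 43.0
tool_pos: [535.9, -350.8, 251.7]
tcp_rot: [-179.7, 0.3, 6.2]
ft_force: [-0.5, 0.1, -0.3]
finger_gap: 42.8
grip_force: 0.0
time: 43.62
tool_pos: [537.7, -351.7, 258.4]
tcp_rot: [-179.9, -0.1, 6.2]
ft_force: [-1.8, 10.3, 5.5]
finger_gap: 10.9
grip_force: 40.8
time: 44.25
tool_pos: [532.6, -308.3, 258.4]
tcp_rot: [179.8, -0.2, 6.2]
ft_force: [0.9, -4.1, 7.6]
finger_gap: 11.4
grip_force: 41.8
time: 44.62
tool_pos: [532.4, -306.0, 258.4]
tcp_rot: [179.8, -0.2, 6.1]
ft_force: [1.0, -3.8, 6.6]
finger_gap: 11.3
grip_force: 41.7
```

```bash

python3 -m jog '0 -0.03 0 0 0 0 1;0 0 0 0 0 0 1;0 0 0 0 0 0 1'
python3 -m jog '0 -0.03 0 0 0 0 1;0 0 0 0 0 0 1;0 0 0 0 0 0 1'
```

```text
time: 45.0
tool_pos: [532.1, -305.1, 258.5]
tcp_rot: [179.5, -0.3, 6.1]
ft_force: [4.9, -17.9, -1.0]
finger_gap: 11.3
grip_force: 41.0
time: 45.38
tool_pos: [531.8, -304.2, 258.5]
tcp_rot: [179.2, -0.3, 6.0]
ft_force: [9.1, -30.8, -9.7]
finger_gap: 11.3
grip_force: 40.6
```

The jaw is against its shut stop at 31 N. Releasing, retreating clear, and checking everything.

```bash

python3 -m jog '0 0 0 0 0 0 0.3;0 0 0 0 0 0 0.3;0 0 0 0 0 0 0.3' >/dev/null
python3 -m jog '0 0 -0.3 0 0 0 0.3;0 0 -0.5 0 0 0 0.3;0 0 -0.5 0 0 0 0;-0.5 0.1 0 0 0 0 0;-0.4 0.3 0 0 0 0 0' >/dev/null
python3 -m jog '-0.3 0.45 0 0 0 0 0;-0.3 0.45 0 0 0 0 0;-0.2 0.45 0 0 0 0 0;-0.2 0.4 0 0 0 0 0;-0.2 0.4 0 0 0 0 0'
python3 - <<'E'
from h import *
t=snapshot("top"); sd=snapshot("side"); im=t["img"]
up=lambda a,k:cv2.resize(a,None,fx=k,fy=k,interpolation=cv2.INTER_CUBIC)
a=up(im[115:255,190:460],2.9)[:400]; b=up(sd["img"][120:350,130:430],1)
h=np.zeros((600,800,3),np.uint8); h[:a.shape[0],:a.shape[1]]=a[:,:800]
c=up(sd["img"][220:345,130:270],1.55); h[406:406+min(194,c.shape[0]),:c.shape[1]]=c[:194]
c=up(sd["img"][125:245,200:430],1.6); h[406:406+min(194,c.shape[0]),230:230+c.shape[1]]=c[:194]
cv2.imwrite("pics/final.png",h[...,::-1])
g=im.astype(int).mean(2)
for v in(135,170,180,198): print(v,g[v,298:356].astype(int))
for u in(312,318,340): print(u,g[118:136,u].astype(int),g[194:210,u].astype(int))
E
```

```text
time: 47.0
tool_pos: [349.0, -576.2, 385.5]
tcp_rot: [-180.0, -0.0, 6.2]
ft_force: [0.7, -0.9, 0.1]
finger_gap: 42.9
grip_force: 0.0
135 [ 28  29  29  29 119 229 199 134 135 135 134 135 135 136 135 135 135 135
 135 135 135 135 135 135 135 134 130 129 129 130 129 130 129 129 130 129
 127 115 115 115 115 117 127 135 135 135 135 135 135 135 125  50  29  28
  30  29  28  29]
170 [ 28  29  29  29 119 231 204 137 137 138 137 137 137 138 137 137 137 138
 137 137 137 138 137 138 133 106  32  33  34  35  47  91 137 138 137 137
 137 137 138 137 137 137 138 137 137 137 138 138 137 138 149 181 162 162
 163 163 163 163]
180 [ 30  28  29  29 119 227 182 137 137 137 138 138 138 137 138 138 138 138
 138 138 138 138 138 138 138 138 139 139 139 138 139 139 139 138 138 138
 138 139 139 139 139 139 139 139 139 140 139 139 139 140 152 177  29  29
  29  29  29  27]
198 [ 29  29  28  29 119 228 182 139 139 140 140 140 139 139 140 140 140 140
 140 140 141 140 140 140 140 140 140 140 140 140 141 140 140 140 140 140
 140 141 140 141 140 140 140 140 140 140 140 141 140 141 146 153  52  28
  28  29  29  29]
312 [ 28  29  28  29  29  29  28  29 104 135 134 134 135 134 135 135 134 135] [139 139 140 139 140 117 157 218 174  49  28  28  28  28  28  28]
318 [ 28  29  29  27  28  29  28  28 103 134 134 134 135 135 135 135 135 135] [140 140 140 140 141 115 155 218 172  32  28  29  28  29  29  29]
340 [ 28  28  28  28  28  29  28  29 127 148 135 135 135 134 135 135 135 127] [140 140 140 140 140 109 154 223 175  31  28  29  28  28  29  28]
```

View pics/final.png

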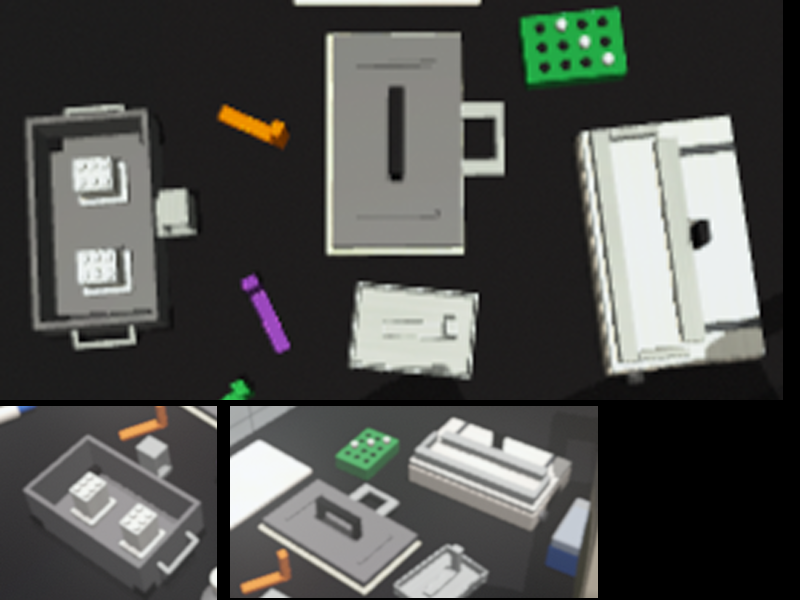

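Both blocks stand in the case, the lid is on the board, the pin is in the tray and the jaw is shut and empty. Now the lid's centring, in numbers.

```bash
python3 - <<'E'
from h import *
t=snapshot("top"); P=lambda u,v,z:pix(t,u,v,z).round(1)
print("lid L/R",P(304.6,165,22),P(348.2,165,22),"far/near",P(326,126.2,22),P(326,199.3,22))
print("board L/R",P(302.1,165,5),P(349.5,190,5), "near",P(326,202.9,5))
for dy in(-2,0,2):
  print(dy,[proj(t,p)[i].round(1) for p,i in [((649.3,8+70.5+dy,22),0),((649.3,8-70.5+dy,22),0),((649.3+118.5,8,22),1),((649.3-118.5,8,22),1),((649.3,82.7,5),0),((649.3,-67.3,5),0),((774.3,8,5),1),((524.3,8,5),1)]])
E
```

```text
lid L/R [640.2  75.4  22. ] [640.3 -62.7  22. ] far/near [768.    8.1  22. ] [530.2   7.1  22. ]
board L/R [644.3  84.5   5. ] [563.  -67.1   5. ] near [521.5   7.4   5. ]
-2 [np.float64(304.3), np.float64(348.8), np.float64(126.2), np.float64(199.1), np.float64(302.7), np.float64(349.5), np.float64(126.0), np.float64(202.0)]
0 [np.float64(303.6), np.float64(348.1), np.float64(126.2), np.float64(199.1), np.float64(302.7), np.float64(349.5), np.float64(126.0), np.float64(202.0)]
2 [np.float64(303.0), np.float64(347.5), np.float64(126.2), np.float64(199.1), np.float64(302.7), np.float64(349.5), np.float64(126.0), np.float64(202.0)]
```

The lid's centre is at (649,6.5) against the board's (649,8), about 2 mm off and within measuring error. Handing in.

```bash
python3 -c "
from bench import *
print(hand_in())"
```

```text
the job is handed in; nothing more can be done
None
```

The job is done in the order asked and handed in: the pin is in the tray, the lid is flat on the board and centred to within about 2 mm, both blocks stand upright in the case, and the empty clamp is shut; my last images showed nothing knocked out of place, and no verdict came back from the hand-in.

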